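# Push a baked tart out of its loose-bottomed tin on the lever stand and hold it up

## Task

Take the small round tart in its tin from the baking tray and set it, upright and without dropping it, into the round seat of the de-tinning stand and let go of it. Then press the stand's lever all the way down and keep it there, so that the tart stands up out of its tin for a colleague to lift off: finish while still holding the lever down. Leave the other bakes, the loaf tin and the palette knife where they are.

Things in the scene. Friction and masses are not known exactly. Their poses are not given: they have to be found in the camera images.
- tin: The task's tart tin: plain steel, straight-sided, round, outside diameter 62 mm, 28 mm tall, wall 2 mm, 60 g. The only small round tin; it stands on the baking tray with its tart inside. Its bottom is loose: the steel ring has only an inward lip (2 mm thick, 47 mm hole) on which the tart's base plate rests. Origin at the centre of its underside, z up.
- tart: Baked tart (golden crust, yellow filling) on its loose steel base plate, diameter 55 mm, 29 mm tall, about 90 g, lying inside the tin with about 1.5 mm play; its top stands 3 mm above the tin's rim. Origin at the centre of the underside of the base plate, which at rest is 2 mm above the tin's underside; z up.
- stand: De-tinning stand (hand-lever tart ejector) of aluminium plates, bolted to the bench. Origin on the bench right under the middle of the seat; z up; the lever sticks out towards its own -y. Base plate 116 mm (x) by 185 mm (y, from -125 to +60 mm), seat plate 92 mm square with its top 126 mm above the bench, cheeks 74 mm apart outside.
- seat (a point): Centre of the seat: top of the seat plate, 126 mm above the bench, where the tin's underside comes to rest. Around it a steel locating ring, inside diameter 68 mm, outside 78 mm, 6 mm high, so a seated tin shows its upper 22 mm. Axes as the stand's.
- lever (a joint): Lever angle (rad): 0 at rest, handle up; 0.344 fully down at its stop. A spring returns it when let go: at the handle about 5 N to start, about 12 N fully down. Pivot pin 70 mm from the seat axis towards the stand's -y, 75 mm above the bench; handle's middle 160 mm from the pin.
- lever_grip (a point): Middle of the lever's black round handle, 26 mm in diameter, 100 mm long, lying along the stand's y (10 degrees up at rest, 10 down when pressed). 228 mm from the seat axis towards the stand's -y; 102 mm above the bench at rest, 48 mm fully down, travelling nearly straight down. Can be pushed from above with shut fingers or pinched across.
- tray: Dark steel baking tray, fixed, 330 mm (its x) by 240 mm (its y), rim 16 mm high, floor 3 mm above the bench. Origin at the centre of its underside.
- gevrek: Bystander: ring-shaped sesame bread on the tray, outside diameter 98 mm, 26 mm tall. Origin at the centre of its underside.
- roll: Bystander: crescent-like long roll on the tray, 112 mm by 44 mm, 32 mm tall. Origin at the centre of its underside.
- loaf_tin: Bystander: empty oblong loaf tin on the bench beyond the stand, 130 x 70 x 45 mm. Origin at the centre of its underside.
- knife: Bystander: palette knife with wooden handle lying on the bench to the right of the lever, 310 mm long, 30 mm wide, 18 mm high. Origin on its underside near the handle's front end.
- plunger (a joint): Height (m) of the steel plunger (38 mm disc) in the middle of the seat: 0 at rest, 2 mm below the seat plate's top; 0.024 fully up. The lever drives it up through the hole in the tin's bottom: it lifts the tart on its base plate about 20 mm out of the tin, which stays down.
Things that resemble listed ones, but are neither listed nor needed, are in the scene too. Several things have the shape of the tin; the one meant has the colours described above.

How it is judged:
By the outcome, as a careful person would: the job done as asked, in the order asked, and still so for the second after the job is handed in, while the arm keeps its last pose, push and grip.
It also fails if it takes over 58 s, if anything falls off the work surface, if the arm or the gripper's body presses on something with over 40 N, if the wrist force passes 120 N, or if a joint passes its speed limit or range.

## Robot

A 7-joint arm with a two-finger parallel gripper is mounted at the origin on the work surface. World frame = base frame: x ahead of the robot, y to its left, z up, the work surface at z = 0. Lengths are in m, angles in rad, forces in N, time in s.
With the tool pointing down it reaches from about 0.4 to 0.85 m from the base axis. Payload 4.5 kg.
Tool frame: the origin (TCP) lies at the very end of the fingers, on their centre line; the grasp point (between the pads) lies arm.pinch_z behind it (arm.pinch_z is the distance from the TCP to the grasp point, in m); z points along the fingers, y is the line along which they close (so a half turn about z gives the same grasp; the last joint's range is limited). The gripper opens to 88 mm and grips with 3 to 60 N. Pads are 18 mm wide; open, the fingers measure 123 mm over their backs; the gripper's body (75 mm by 187 mm) begins 45 mm behind the grasp point.
Start: joints at [-1.2, 0.689, -0.195, 1.565, 0.157, 0.902, -0.215], TCP at [0.207, 0.59, 0.239] pointing down, gripper open.
Joint ranges: [-3.01, 3.01], [-0.46, 2.08], [-1.47, 1.51], [0.13, 2.56], [-1, 4.14], [0.04, 2.09], [-2.66, 2.66]. Speed limits (rad/s): [2.57, 2.57, 3.14, 3.14, 3.14, 3.14, 3.14].

## Interface

Orientations are given as a 3x3 rotation matrix whose columns are the frame's x, y, z axes.
In Python, from cell import arm gives the robot as it stands. The module is installed in compiled form; this text tells all that it offers.
- The arm moves only by the tool servo_tool, never from a script. Its arguments are lists of equal length, an entry for each row: "xyz": the shift along the tool's x, y, z in units of 0.2 m (1.0 is 0.2 m), a list of three; "rot": the turn, a rotation vector about the tool's x, y, z in units of 180 degrees (1.0 is 180 degrees), a list of three. A call has 1 to 5 rows; each row is the pose to reach, as a shift and turn from the pose commanded when the call began, along the tool's axes at that moment, turning the shorter way round; what a row does not reach only later rows make up. A row lasts 1/10 s, in which the tool goes at most 50 mm and 8.59 degrees, less where a joint would pass 70% of its speed; a pose out of reach is approached as far as the arm can. A call with a number of a shift or a turn outside -1 to 1 is refused whole. A call with a gripper value outside its range is refused whole. "grip" is the opening, from 0 (shut) to 1 (fully open), set as the call begins (left out, the last holds). The fingers move at their own pace and stop on an object; "squeeze" is the grip in N (left out, the last holds). Time passes only in rows, so rows that repeat a pose let the fingers close. It gives the time, the measured TCP pose, the force, the opening and the grip force at its end, in the units of the state.
- arm.get_state(): the state, without advancing time (a new reading comes with each control period).
- arm.get_image(name): name is "scene" or "top" or "wrist"; returns a dict with "color" (480x640x3 uint8, blue, green, red), "z_map" (480x640 float32, m along the optical axis (not along the pixel's ray), 0 where there is no reading), "mtx" (3x3 intrinsics, pixels), "origin" and "rotation" of the camera in the world; the wrist camera has in their place "mount" (4x4, takes a point from camera to tool coordinates, whose origin is the TCP and whose axes are the flange's). Camera axes: x right, y down, z forward; pixel columns grow to the right and rows downward; lengths in m; the calibration is good to about 2 mm. A picture is of the moment at which its call begins: read the wrist's pose just before it.
- arm.job_done(): hands the job in; it is judged then, once.
Trained networks look in the newest picture that a camera, given by its name, has taken for a name from the list of things; names that differ only in an ending like _2 or _b are one class to them, and where a whole thing is asked for, a point or a joint stands for the part that bears it (a point fixed in the world has none). Each returns a list of dicts, best first, with "p" (0 to 1); they miss things now and then, are a little off and sometimes report something else, mostly with a low value. They report only what shows in the picture. A call takes as long as a camera call. They do not tell look-alikes from the thing itself.
- arm.masks_of(camera, name): "pixels" (480x640 bool, what is visible of it) and "box" ([left, top, right, bottom] in pixels, round what is visible of it).
The state is a dict: "clock": time; "joint_pos": joint angles; "dq": joint speeds; "joint_efforts": joint torques, N m; "ee_pos": TCP position; "tool_rot": TCP orientation; "ft_force": force on the tool from outside, world axes, zero at the start; "wrist_torque": the same for the moment, N m; "gripper_width": finger opening in m; "grip_force": force on a finger pad.
Only numpy, scipy, OpenCV 4.12 (cv2) and the standard library are available. Lean on these libraries where they do the work, as an engineer would, in place of code of your own. Each camera call takes 0.05 s, during which the arm holds its last target. There are 200 camera calls.

## Working session

There is one attempt and no reset: what is moved stays moved. The work goes in short steps, Python scripts to look and compute and a tool call to move; the robot and the scene stay as the last step left them, time stands still between calls to the robot, and variables do not carry over. Pictures are saved under pics/ and viewed, at most 10 in all, crops included, and the job is handed in when it is done.

Besides the shell and the picture viewer there is one more tool, called after "Request:" by a JSON object that holds its "op" and its "data", one argument or row to a line. servo_tool: Moves the arm, as the interface text tells. Its arguments: {"type":"object","properties":{"xyz":{"type":"array","items":{"type":"array","items":{"type":"number"}}},"rot":{"type":"array","items":{"type":"array","items":{"type":"number"}}},"grip":{"type":"number"},"squeeze":{"type":"number"}},"required":["xyz","rot"]}

```bash
mkdir -p pics
cat > h.py <<'E'
import numpy as np, cv2
from cell import arm
def pts(im, mask):
    z=im["z_map"]; v,u=np.nonzero(mask&(z>0)); d=z[v,u]; K=im["mtx"]
    p=np.stack([(u-K[0,2])/K[0,0]*d,(v-K[1,2])/K[1,1]*d,d],1)
    return p@np.array(im["rotation"]).T+np.array(im["origin"]), np.stack([u,v],1)
E
python3 - <<'E'
from h import *
np.set_printoptions(precision=3,suppress=True)
print(arm.pinch_z); s=arm.get_state(); print(s["clock"],s["ee_pos"],s["tool_rot"],s["gripper_width"])
ims={}
for c in("top","scene"):
    im=arm.get_image(c); cv2.imwrite(f"pics/{c}.png",im["color"])
    for n in("tin","tart","stand","lever_grip","tray","gevrek","roll","loaf_tin","knife"):
        for r in arm.masks_of(c,n)[:4]:
            P,_=pts(im,r["pixels"])
            if len(P): print(c,n,round(r["p"],2),r["box"],np.median(P,0),P.min(0),P.max(0))
E
```

```text
0.0187
0.0 [0.206 0.589 0.238] [[-0.944  0.33  -0.   ]
 [ 0.33   0.944 -0.002]
 [-0.    -0.002 -1.   ]] 0.08813249518069662
top tin 0.5 [271.6, 247.1, 295.5, 273.4] [0.375 0.11  0.005] [ 0.338  0.072 -0.006] [0.401 0.131 0.032]
top tin 0.48 [231.3, 280.5, 253.2, 301.4] [0.296 0.233 0.005] [ 0.258  0.194 -0.006] [0.316 0.253 0.034]
top tin 0.47 [195.9, 304.4, 222.4, 328.8] [0.216 0.329 0.012] [ 0.187  0.286 -0.006] [0.245 0.348 0.033]
top tin 0.45 [276.3, 205.1, 293.6, 229.2] [0.515 0.103 0.008] [ 0.471  0.067 -0.009] [0.538 0.119 0.035]
top tart 0.74 [214.7, 222.4, 237.8, 237.3] [0.466 0.266 0.033] [0.442 0.239 0.025] [0.493 0.29  0.041]
top tart 0.39 [236.0, 229.7, 239.5, 237.8] [0.458 0.238 0.023] [0.446 0.236 0.013] [0.469 0.245 0.032]
top stand 0.88 [313.4, 176.0, 442.5, 231.4] [ 0.513 -0.105  0.098] [ 0.455 -0.331 -0.004] [0.615 0.006 0.142]
top lever_grip 0.74 [351.2, 199.3, 439.6, 222.3] [ 0.493 -0.25   0.103] [ 0.459 -0.359 -0.008] [ 0.549 -0.109  0.127]
top lever_grip 0.61 [464.3, 144.2, 485.2, 249.3] [ 0.547 -0.459  0.007] [ 0.395 -0.477 -0.006] [ 0.701 -0.44   0.027]
top l
[... 1491 characters left out ...]
.395 -0.004] [ 0.555 -0.112  0.128]
scene tray 0.97 [344.3, 275.8, 502.8, 439.9] [0.532 0.293 0.004] [ 0.333  0.17  -0.005] [0.685 0.422 0.034]
scene gevrek 0.73 [406.4, 372.5, 455.0, 419.3] [0.626 0.361 0.027] [ 0.563  0.309 -0.   ] [0.669 0.407 0.034]
scene roll 0.55 [454.4, 326.1, 483.6, 360.0] [0.463 0.372 0.028] [0.399 0.35  0.003] [0.505 0.394 0.04 ]
scene loaf_tin 0.79 [250.2, 313.3, 316.2, 380.2] [0.71  0.044 0.011] [ 0.621  0.002 -0.004] [0.781 0.089 0.052]
scene knife 0.57 [130.0, 179.2, 213.8, 250.7] [ 0.56  -0.455  0.006] [ 0.396 -0.474 -0.002] [ 0.703 -0.436  0.024]
scene knife 0.31 [281.2, 240.0, 298.9, 251.2] [ 0.543 -0.063  0.124] [ 0.524 -0.08   0.12 ] [ 0.558 -0.045  0.128]
```

View pics/top.png

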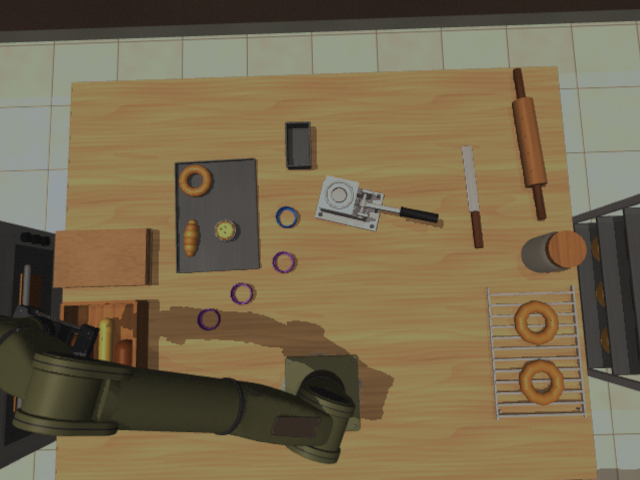

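View pics/scene.png

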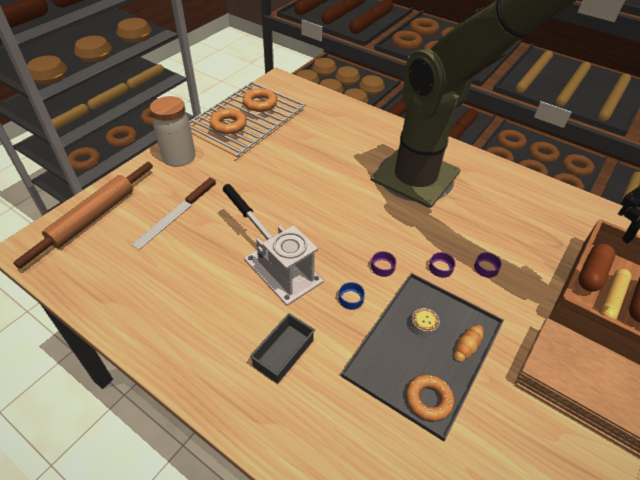

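The top view shows the tart at about (226,231) and the seat ring at (340,195). The handle runs from (402,211) to (437,217). The coloured rings are decoys. Next I'll fit these precisely.

```bash
cat >> h.py <<'E'
from scipy.optimize import least_squares
def circ(P,r=None):
    c0=np.r_[np.median(P[:,:2],0),r or .03]
    f=lambda c: np.hypot(P[:,0]-c[0],P[:,1]-c[1])-(r or c[2])
    return least_squares(f,c0,loss="soft_l1",f_scale=.002).x
E
python3 - <<'E'
from h import *
np.set_printoptions(precision=4,suppress=True)
al=[]
for c in("top","scene"):
    im=arm.get_image(c); z=im["z_map"]
    P,_=pts(im,z>0)
    m=(np.hypot(P[:,0]-.467,P[:,1]-.267)<.05)&(P[:,2]>.018)
    Q=P[m]; (cx,cy),r=cv2.minEnclosingCircle(Q[:,:2].astype(np.float32))
    print(c,"tart",m.sum(),cx,cy,r,Q[:,2].max(), Q[Q[:,2]>.028].mean(0))
    m=(np.abs(P[:,0]-.545)<.09)&(np.abs(P[:,1]+.06)<.09)&(P[:,2]>.118)&(P[:,2]<.145)
    Q=P[m]; rect=cv2.minAreaRect(Q[:,:2].astype(np.float32)); print(c,"plate",m.sum(),rect,np.percentile(Q[:,2],[5,50,95]))
    m=(P[:,1]<-.2)&(P[:,1]>-.36)&(P[:,2]>.05)&(P[:,0]>.44)&(P[:,0]<.56); Q=P[m]; al.append(Q)
    print(c,"handle",m.sum(),Q.min(0),Q.max(0),cv2.fitLine(Q[:,:2].astype(np.float32),cv2.DIST_HUBER,0,.01,.01).ravel())
    for n in ("seat","plunger"):
        for r in arm.masks_of(c,n)[:2]:
            Q,_=pts(im,r["pixels"]); print(c,n,r["p"],r["box"],np.median(Q,0))
    col=im["color"]
    x,y,w,h=(300,160,150,90) if c=="top" else (215,180,120,130)
    cv2.imwrite(f"pics/crop_{c}.png",cv2.resize(col[y:y+h,x:x+w],None,fx=4,fy=4,interpolation=cv2.INTER_CUBIC))
E
```

```text
top tart 361 0.46769651770591736 0.2665969729423523 0.03139171376824379 0.04309648091459595 [0.4675 0.267  0.0333]
top plate 1093 ((0.5410988926887512, -0.0641375184059143), (0.09201841801404953, 0.09311933070421219), 74.8415756225586) [0.121  0.1264 0.1332]
top handle 423 [ 0.4574 -0.3314  0.0783] [ 0.5103 -0.2017  0.1289] [ 0.2681  0.9634  0.4837 -0.2711]
top seat 0.89 [315.6, 177.8, 438.5, 230.6] [ 0.5127 -0.1043  0.0972]
top plunger 0.49 [332.9, 188.8, 346.9, 201.5] [ 0.5415 -0.0643  0.1241]
scene tart 569 0.46639126539230347 0.2704191207885742 0.033715784549713135 0.03816008485512201 [0.4687 0.269  0.0326]
scene plate 1295 ((0.5400637984275818, -0.06236327067017555), (0.09526622295379639, 0.09502425789833069), 76.042236328125) [0.1214 0.1263 0.1325]
scene handle 434 [ 0.46   -0.3297  0.0808] [ 0.51   -0.2001  0.1255] [ 0.2474  0.9689  0.4923 -0.2597]
scene seat 0.71 [224.9, 185.0, 323.6, 303.6] [ 0.5496 -0.0676  0.0813]
scene plunger 0.68 [279.5, 238.6, 300.6, 251.7] [ 0.5408 -0.0623  0.1241]
```

View pics/crop_top.png

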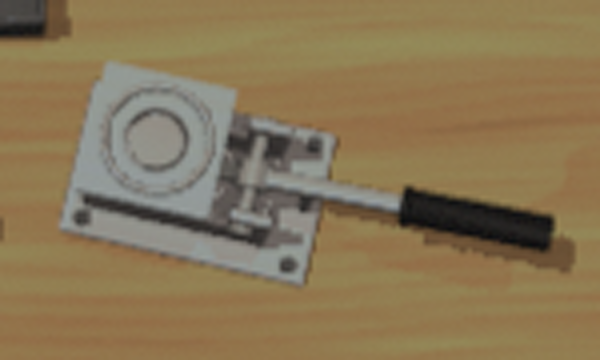

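```bash
cat >> h.py <<'E'
from scipy.spatial.transform import Rotation as R
def go(xyz,yaw,n=1):  # yaw (deg) of tool y, tool down; prints shift & turn in tool units
    s=arm.get_state(); T=np.array(s["tool_rot"]); a=np.radians(yaw)
    y=np.array([np.cos(a),np.sin(a),0]); zz=np.array([0,0,-1.]); G=np.stack([np.cross(y,zz),y,zz],1)
    d=T.T@(np.array(xyz)-s["ee_pos"])/.2; r=R.from_matrix(T.T@G).as_rotvec()/np.pi
    print("t",round(s["clock"],2),"xyz",d.round(3),"rot",r.round(4),"F",np.round(s["ft_force"],1),"j",np.round(s["joint_pos"],2),"w",round(s["gripper_width"],4),"ee",np.round(s["ee_pos"],4))
E
python3 -c "
from h import *
go([.4677,.2675,.16],30)"
```

```text
t 1.3 xyz [-1.765 -1.09   0.394] rot [ 0.     -0.      0.2262] F [-0.5  0.1  0.3] j [-1.2   0.69 -0.19  1.57  0.16  0.9  -0.22] w 0.088 ee [0.2065 0.5899 0.2388]
```

Request:
{"op": "servo_tool", "data": {
  "xyz": [
    [-0.22, -0.14, 0.05],
    [-0.44, -0.27, 0.1],
    [-0.66, -0.41, 0.15],
    [-0.88, -0.54, 0.2],
    [-0.88, -0.54, 0.2]
  ],
  "rot": [
    [0, 0, 0.03],
    [0, 0, 0.06],
    [0, 0, 0.09],
    [0, 0, 0.11],
    [0, 0, 0.11]
  ],
  "grip": 1
}}

```text
clock: 1.8
ee_pos: [0.3416, 0.4231, 0.1979]
tool_rot: [[-0.77, 0.639, 0.002], [0.639, 0.77, -0.006], [-0.005, -0.004, -1.0]]
ft_force: [-0.1, 0.6, 0.3]
gripper_width: 0.088
grip_force: 0.0
```

```bash
python3 -c "
from h import *
go([.4677,.2675,.16],30)"
```

```text
t 1.8 xyz [-0.981 -0.195  0.195] rot [-0.0008  0.0019  0.1129] F [-0.1  0.6  0.3] j [-0.91  0.64 -0.11  1.85  0.11  0.66 -0.21] w 0.088 ee [0.3416 0.4231 0.1979]
```

Request:
{"op": "servo_tool", "data": {
  "xyz": [
    [-0.24, -0.05, 0.05],
    [-0.49, -0.1, 0.1],
    [-0.73, -0.15, 0.15],
    [-0.98, -0.195, 0.195],
    [-0.98, -0.195, 0.195]
  ],
  "rot": [
    [0, 0, 0.03],
    [0, 0, 0.06],
    [0, 0, 0.09],
    [0, 0, 0.113],
    [0, 0, 0.113]
  ]
}}

```text
clock: 2.3
ee_pos: [0.469, 0.2688, 0.159]
tool_rot: [[-0.498, 0.867, 0.002], [0.867, 0.498, -0.005], [-0.005, -0.001, -1.0]]
ft_force: [0.2, 0.4, -0.5]
gripper_width: 0.088
grip_force: 0.0
```

Request:
{"op": "servo_tool", "data": {
  "xyz": [
    [0, 0, 0],
    [0, 0, 0]
  ],
  "rot": [
    [0, 0, 0],
    [0, 0, 0]
  ]
}}

```text
clock: 2.5
ee_pos: [0.4636, 0.2779, 0.1599]
tool_rot: [[-0.511, 0.86, -0.0], [0.86, 0.511, 0.002], [0.002, 0.0, -1.0]]
ft_force: [-0.3, 1.2, 0.1]
gripper_width: 0.088
grip_force: 0.0
```

```bash
cat >> h.py <<'E'
def wrist():
    s=arm.get_state(); im=arm.get_image("wrist"); M=np.array(im["mount"]); T=np.array(s["tool_rot"])
    im["rotation"]=T@M[:3,:3]; im["origin"]=T@M[:3,3]+s["ee_pos"]; return im
E
python3 -c "
from h import *
go([.4677,.2675,.011],30)
im=wrist(); cv2.imwrite('pics/w1.png',im['color'])
P,_=pts(im,im['z_map']>0)
m=(np.hypot(P[:,0]-.467,P[:,1]-.267)<.045)&(P[:,2]>.02)&(P[:,2]<.05); Q=P[m]
print(len(Q),cv2.minEnclosingCircle(Q[:,:2].astype(np.float32)),np.percentile(Q[:,2],[5,50,95,99]))
for n in ('tin','tart'):
  for r in arm.masks_of('wrist',n)[:2]:
    Q,_=pts(im,r['pixels']); print(n,r['p'],r['box'],np.median(Q,0),Q.min(0),Q.max(0))
"
```

```text
t 2.5 xyz [-0.057 -0.009  0.744] rot [ 0.0002 -0.0006  0.004 ] F [-0.3  1.2  0.1] j [-0.59  0.69 -0.05  1.9   0.06  0.55 -0.15] w 0.088 ee [0.4636 0.2779 0.1599]
4106 ((0.46773195266723633, 0.2669093906879425), 0.031200909987092018) [0.02772991 0.03333126 0.03578658 0.03662669]
tin 0.96 [229.1, 365.7, 295.6, 414.5] [0.49136283 0.1136853  0.01485959] [0.4418684  0.05496072 0.00058184] [0.53191558 0.2918146  0.25839339]
tin 0.89 [285.5, 204.3, 357.3, 283.6] [0.46103494 0.28300845 0.03092445] [0.43727121 0.23662233 0.00416339] [0.49791369 0.29791075 0.03379752]
tart 0.9 [289.3, 213.0, 358.4, 277.2] [0.46693034 0.26835119 0.03356309] [0.4401504  0.23820519 0.00521041] [0.4966496  0.29425811 0.03799111]
```

View pics/w1.png

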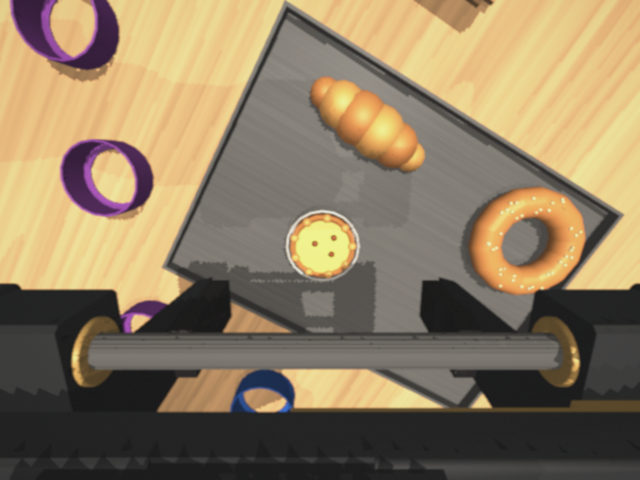

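The tart is at (322,245) in the wrist view, and the fit gives (0.4677, 0.2669) with r = 31 mm, which agrees with the top view. Descending.

Request:
{"op": "servo_tool", "data": {
  "xyz": [
    [-0.03, -0.005, 0.13],
    [-0.057, -0.01, 0.26],
    [-0.057, -0.01, 0.39],
    [-0.057, -0.01, 0.44],
    [-0.057, -0.01, 0.44]
  ],
  "rot": [
    [0, 0, 0],
    [0, 0, 0],
    [0, 0, 0],
    [0, 0, 0],
    [0, 0, 0]
  ]
}}

```text
clock: 3.15
ee_pos: [0.4673, 0.2658, 0.0708]
tool_rot: [[-0.51, 0.86, -0.002], [0.86, 0.51, -0.001], [0.0, -0.002, -1.0]]
ft_force: [0.5, -0.1, 0.2]
gripper_width: 0.0882
grip_force: 0.0
```

Request:
{"op": "servo_tool", "data": {
  "xyz": [
    [0, 0, 0],
    [0, 0, 0],
    [0, 0, 0],
    [0, 0, 0]
  ],
  "rot": [
    [0, 0, 0],
    [0, 0, 0],
    [0, 0, 0],
    [0, 0, 0]
  ]
}}

```text
clock: 3.55
ee_pos: [0.4689, 0.2654, 0.0725]
tool_rot: [[-0.508, 0.861, 0.001], [0.861, 0.508, 0.001], [0.0, 0.001, -1.0]]
ft_force: [-0.3, -0.4, 0.3]
gripper_width: 0.088
grip_force: 0.0
```

```bash
python3 -c "
from h import *
go([.4677,.2669,.012],30)"
```

```text
t 3.55 xyz [ 0.01  -0.002  0.302] rot [ 0.0005 -0.      0.0031] F [-0.3 -0.4  0.3] j [-0.58  0.84 -0.04  1.95  0.08  0.35 -0.15] w 0.088 ee [0.4689 0.2654 0.0725]
```

Request:
{"op": "servo_tool", "data": {
  "xyz": [
    [0.01, 0, 0.08],
    [0.01, 0, 0.16],
    [0.01, 0, 0.23],
    [0.01, 0, 0.28],
    [0.01, 0, 0.302]
  ],
  "rot": [
    [0, 0, 0],
    [0, 0, 0],
    [0, 0, 0],
    [0, 0, 0],
    [0, 0, 0]
  ]
}}

```text
clock: 4.05
ee_pos: [0.4672, 0.2666, 0.0104]
tool_rot: [[-0.509, 0.861, -0.001], [0.861, 0.509, -0.001], [-0.0, -0.001, -1.0]]
ft_force: [0.4, -0.1, 0.2]
gripper_width: 0.0882
grip_force: 0.0
```

Request:
{"op": "servo_tool", "data": {
  "xyz": [
    [0, 0, 0],
    [0, 0, 0],
    [0, 0, 0]
  ],
  "rot": [
    [0, 0, 0],
    [0, 0, 0],
    [0, 0, 0]
  ]
}}

```text
clock: 4.35
ee_pos: [0.4679, 0.267, 0.0118]
tool_rot: [[-0.508, 0.861, 0.001], [0.861, 0.508, 0.001], [0.0, 0.001, -1.0]]
ft_force: [-0.7, 0.3, -0.3]
gripper_width: 0.088
grip_force: 0.0
```

```bash
python3 -c "
from h import *
go([.4677,.2669,.012],30)"
```

```text
t 4.35 xyz [ 0.    -0.001 -0.001] rot [ 0.0003 -0.      0.0031] F [-0.7  0.3 -0.3] j [-0.59  0.95 -0.02  1.96  0.09  0.23 -0.16] w 0.088 ee [0.4679 0.267  0.0118]
```

Request:
{"op": "servo_tool", "data": {
  "xyz": [
    [0, 0, 0],
    [0, 0, 0],
    [0, 0, 0],
    [0, 0, 0],
    [0, 0, 0]
  ],
  "rot": [
    [0, 0, 0],
    [0, 0, 0],
    [0, 0, 0],
    [0, 0, 0],
    [0, 0, 0]
  ],
  "grip": 0.6,
  "squeeze": 25
}}

```text
clock: 4.85
ee_pos: [0.4676, 0.2669, 0.0115]
tool_rot: [[-0.508, 0.861, 0.0], [0.861, 0.508, 0.0], [0.0, 0.0, -1.0]]
ft_force: [0.1, 0.1, 2.4]
gripper_width: 0.0621
grip_force: 25.0
```

Request:
{"op": "servo_tool", "data": {
  "xyz": [
    [0, 0, 0],
    [0, 0, 0],
    [0, 0, 0]
  ],
  "rot": [
    [0, 0, 0],
    [0, 0, 0],
    [0, 0, 0]
  ]
}}

```text
clock: 5.15
ee_pos: [0.4676, 0.2669, 0.0115]
tool_rot: [[-0.508, 0.861, 0.0], [0.861, 0.508, 0.0], [0.0, 0.0, -1.0]]
ft_force: [-0.1, -0.7, 2.8]
gripper_width: 0.0621
grip_force: 25.0
```

Gripped at 62.1 mm. Lifting slowly to z ≈ 0.19.

Request:
{"op": "servo_tool", "data": {
  "xyz": [
    [0, 0, -0.04],
    [0, 0, -0.1],
    [0, 0, -0.2],
    [0, 0, -0.32],
    [0, 0, -0.44]
  ],
  "rot": [
    [0, 0, 0],
    [0, 0, 0],
    [0, 0, 0],
    [0, 0, 0],
    [0, 0, 0]
  ]
}}

```text
clock: 5.65
ee_pos: [0.4673, 0.2667, 0.1008]
tool_rot: [[-0.509, 0.861, -0.0], [0.861, 0.509, -0.0], [-0.0, -0.0, -1.0]]
ft_force: [-0.0, 0.4, -1.2]
gripper_width: 0.062
grip_force: 25.0
```

Request:
{"op": "servo_tool", "data": {
  "xyz": [
    [0, 0, -0.12],
    [0, 0, -0.24],
    [0, 0, -0.36],
    [0, 0, -0.44],
    [0, 0, -0.46]
  ],
  "rot": [
    [0, 0, 0],
    [0, 0, 0],
    [0, 0, 0],
    [0, 0, 0],
    [0, 0, 0]
  ]
}}

```text
clock: 6.15
ee_pos: [0.4683, 0.2672, 0.1938]
tool_rot: [[-0.508, 0.861, 0.003], [0.861, 0.508, 0.002], [0.0, 0.004, -1.0]]
ft_force: [0.1, -0.3, -1.6]
gripper_width: 0.0618
grip_force: 25.0
```

```bash
python3 -c "
from h import *
go([.522,.102,.19],12)"
```

```text
t 6.15 xyz [-0.848 -0.189  0.018] rot [ 0.0012 -0.0003  0.1031] F [ 0.1 -0.3 -1.6] j [-0.57  0.64 -0.06  1.88  0.06  0.62 -0.13] w 0.0618 ee [0.4683 0.2672 0.1938]
```

Request:
{"op": "servo_tool", "data": {
  "xyz": [
    [-0.08, -0.02, 0],
    [-0.22, -0.05, 0],
    [-0.38, -0.085, 0],
    [-0.54, -0.12, 0],
    [-0.7, -0.155, 0]
  ],
  "rot": [
    [0, 0, 0.01],
    [0, 0, 0.028],
    [0, 0, 0.048],
    [0, 0, 0.067],
    [0, 0, 0.086]
  ]
}}

```text
clock: 6.65
ee_pos: [0.5115, 0.1274, 0.1902]
tool_rot: [[-0.256, 0.967, -0.002], [0.967, 0.256, -0.002], [-0.001, -0.003, -1.0]]
ft_force: [1.1, -0.1, -1.9]
gripper_width: 0.0623
grip_force: 25.0
```

```bash
python3 -c "
from h import *
go([.541,-.0635,.19],-7)"
```

```text
t 6.65 xyz [-0.96  -0.101  0.002] rot [-0.0008  0.0005  0.1212] F [ 1.1 -0.1 -1.9] j [-0.33  0.63 -0.01  1.91  0.01  0.6  -0.09] w 0.0623 ee [0.5115 0.1274 0.1902]
```

Request:
{"op": "servo_tool", "data": {
  "xyz": [
    [-0.17, -0.02, 0],
    [-0.34, -0.04, 0],
    [-0.52, -0.055, 0],
    [-0.7, -0.075, 0],
    [-0.85, -0.09, 0]
  ],
  "rot": [
    [0, 0, 0.022],
    [0, 0, 0.043],
    [0, 0, 0.066],
    [0, 0, 0.088],
    [0, 0, 0.108]
  ]
}}

```text
clock: 7.15
ee_pos: [0.5375, -0.0424, 0.1902]
tool_rot: [[0.083, 0.997, -0.003], [0.997, -0.083, -0.002], [-0.002, -0.003, -1.0]]
ft_force: [0.6, -0.3, -2.3]
gripper_width: 0.0622
grip_force: 25.0
```

Request:
{"op": "servo_tool", "data": {
  "xyz": [
    [-0.06, -0.01, 0],
    [-0.09, -0.01, 0],
    [-0.1, -0.01, 0],
    [-0.1, -0.01, 0],
    [-0.1, -0.01, 0]
  ],
  "rot": [
    [0, 0, 0.006],
    [0, 0, 0.011],
    [0, 0, 0.013],
    [0, 0, 0.013],
    [0, 0, 0.013]
  ]
}}

```text
clock: 7.65
ee_pos: [0.5353, -0.0564, 0.1912]
tool_rot: [[0.114, 0.993, -0.0], [0.993, -0.114, 0.001], [0.001, -0.0, -1.0]]
ft_force: [-0.2, -0.0, -0.9]
gripper_width: 0.0622
grip_force: 25.0
```

Run:
```python
from h import *
np.set_printoptions(precision=4,suppress=True)
go([.541,-.0635,.19],-7)
im=wrist(); cv2.imwrite('pics/w2.png',im['color'])
P,_=pts(im,im['z_map']>0)
m=(np.abs(P[:,0]-.541)<.08)&(np.abs(P[:,1]+.0635)<.08)&(P[:,2]>.122)&(P[:,2]<.15); Q=P[m]
print("plate",len(Q),cv2.minAreaRect(Q[:,:2].astype(np.float32)))
m=(np.hypot(P[:,0]-.541,P[:,1]+.0635)<.045)&(P[:,2]>.17)&(P[:,2]<.225); Q=P[m]
print("tart",len(Q),Q.mean(0),np.percentile(Q[:,2],[5,50,95]))
for n in ('tin','tart','plunger'):
  for r in arm.masks_of('wrist',n)[:2]:
    Q,_=pts(im,r['pixels']); print(n,r['p'],r['box'],np.median(Q,0),Q.min(0),Q.max(0))
```

```text
t 7.65 xyz [-0.032  0.032  0.006] rot [-0.0001 -0.0003  0.0026] F [-0.2 -0.  -0.9] j [-0.01  0.64  0.05  1.89 -0.06  0.62 -0.04] w 0.0622 ee [ 0.5353 -0.0564  0.1912]
plate 7367 ((0.5466640591621399, -0.04542376846075058), (0.05351628363132477, 0.09243878722190857), 75.41360473632812)
tart 15593 [ 0.539  -0.0465  0.2111] [0.1954 0.213  0.2171]
tin 0.91 [227.9, 10.4, 303.6, 103.7] [0.4981 0.1024 0.0131] [0.4675 0.0585 0.0002] [0.5338 0.1292 0.0316]
tin 0.88 [248.9, 230.7, 399.4, 383.7] [ 0.5354 -0.0315  0.2086] [ 0.5054 -0.0868  0.1316] [ 0.5771 -0.0251  0.2136]
tart 0.56 [257.0, 248.4, 396.7, 376.8] [ 0.5374 -0.047   0.2134] [ 0.507  -0.0837  0.1863] [ 0.5645 -0.0286  0.2693]
plunger 0.37 [263.1, 158.1, 418.8, 406.6] [ 0.5512 -0.0297  0.1267] [ 0.468  -0.2673 -0.0007] [0.6233 0.0076 0.2125]
```

View pics/w2.png

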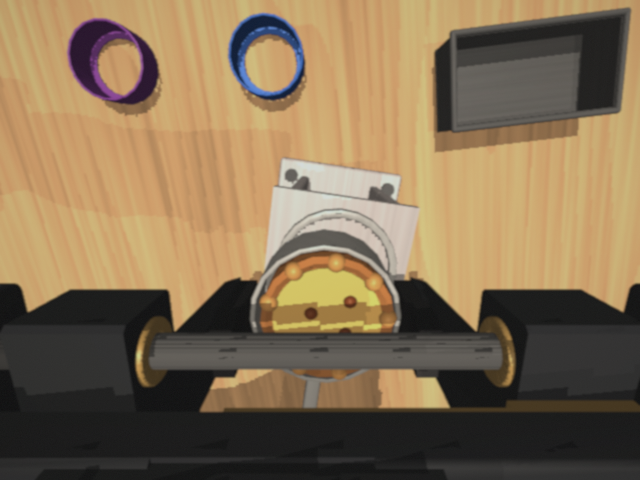

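The wrist view shows the tin level in the fingers (centre about (324,310)), with the seat ring arc at about (340,230) beyond it. The plate fit from here gives the seat at (0.5418, -0.064), in agreement with the top view. I'll align over it, then lower.

Request:
{"op": "servo_tool", "data": {
  "xyz": [
    [-0.01, 0.01, 0.02],
    [-0.02, 0.02, 0.04],
    [-0.033, 0.033, 0.07],
    [-0.033, 0.033, 0.1],
    [-0.033, 0.033, 0.12]
  ],
  "rot": [
    [0, 0, 0],
    [0, 0, 0],
    [0, 0, 0],
    [0, 0, 0],
    [0, 0, 0]
  ]
}}

```text
clock: 8.35
ee_pos: [0.5408, -0.0656, 0.1664]
tool_rot: [[0.117, 0.993, -0.001], [0.993, -0.117, 0.0], [-0.0, -0.001, -1.0]]
ft_force: [-0.1, 0.6, -1.9]
gripper_width: 0.062
grip_force: 25.0
```

Request:
{"op": "servo_tool", "data": {
  "xyz": [
    [0, 0, 0],
    [0, 0, 0],
    [0, 0, 0],
    [0, 0, 0]
  ],
  "rot": [
    [0, 0, 0],
    [0, 0, 0],
    [0, 0, 0],
    [0, 0, 0]
  ]
}}

```text
clock: 8.75
ee_pos: [0.5413, -0.0654, 0.1675]
tool_rot: [[0.116, 0.993, 0.0], [0.993, -0.116, 0.0], [0.0, 0.0, -1.0]]
ft_force: [-0.3, -1.1, -1.9]
gripper_width: 0.0622
grip_force: 25.0
```

Run:
```python
from h import *
go([.5413,-.0637,.136],-7)
```

```text
t 8.75 xyz [ 0.008 -0.001  0.158] rot [ 0.0002 -0.      0.0017] F [-0.3 -1.1 -1.9] j [ 0.01  0.69  0.05  1.89 -0.06  0.57 -0.02] w 0.0622 ee [ 0.5413 -0.0654  0.1675]
```

Request:
{"op": "servo_tool", "data": {
  "xyz": [
    [0.008, 0, 0.03],
    [0.008, 0, 0.07],
    [0.008, 0, 0.1],
    [0.008, 0, 0.115],
    [0.008, 0, 0.115]
  ],
  "rot": [
    [0, 0, 0],
    [0, 0, 0],
    [0, 0, 0],
    [0, 0, 0],
    [0, 0, 0]
  ]
}}

```text
clock: 9.25
ee_pos: [0.5409, -0.0638, 0.1436]
tool_rot: [[0.117, 0.993, -0.001], [0.993, -0.117, 0.0], [-0.0, -0.001, -1.0]]
ft_force: [0.3, -0.9, -0.9]
gripper_width: 0.0623
grip_force: 25.0
```

Request:
{"op": "servo_tool", "data": {
  "xyz": [
    [0, 0, 0.01],
    [0, 0, 0.02],
    [0, 0, 0.03],
    [0, 0, 0.04]
  ],
  "rot": [
    [0, 0, 0],
    [0, 0, 0],
    [0, 0, 0],
    [0, 0, 0]
  ]
}}

```text
clock: 9.65
ee_pos: [0.5414, -0.0638, 0.1362]
tool_rot: [[0.117, 0.993, 0.0], [0.993, -0.117, 0.0], [0.0, 0.0, -1.0]]
ft_force: [0.1, -0.2, -1.9]
gripper_width: 0.0622
grip_force: 25.0
```

Request:
{"op": "servo_tool", "data": {
  "xyz": [
    [0, 0, 0],
    [0, 0, 0],
    [0, 0, 0]
  ],
  "rot": [
    [0, 0, 0],
    [0, 0, 0],
    [0, 0, 0]
  ]
}}

```text
clock: 9.95
ee_pos: [0.5414, -0.0638, 0.1364]
tool_rot: [[0.117, 0.993, 0.0], [0.993, -0.117, 0.0], [0.0, 0.0, -1.0]]
ft_force: [-0.5, 0.1, -1.6]
gripper_width: 0.0619
grip_force: 25.0
```

Request:
{"op": "servo_tool", "data": {
  "xyz": [
    [0, 0, 0.004],
    [0, 0, 0.008],
    [0, 0, 0.008],
    [0, 0, 0.008]
  ],
  "rot": [
    [0, 0, 0],
    [0, 0, 0],
    [0, 0, 0],
    [0, 0, 0]
  ]
}}

```text
clock: 10.35
ee_pos: [0.5413, -0.0638, 0.1347]
tool_rot: [[0.117, 0.993, -0.0], [0.993, -0.117, 0.0], [0.0, -0.0, -1.0]]
ft_force: [0.0, -0.5, -1.6]
gripper_width: 0.062
grip_force: 25.0
```

Request:
{"op": "servo_tool", "data": {
  "xyz": [
    [0, 0, 0.002],
    [0, 0, 0.004],
    [0, 0, 0.005],
    [0, 0, 0.005]
  ],
  "rot": [
    [0, 0, 0],
    [0, 0, 0],
    [0, 0, 0],
    [0, 0, 0]
  ]
}}

```text
clock: 10.75
ee_pos: [0.5414, -0.0638, 0.1345]
tool_rot: [[0.117, 0.993, 0.0], [0.993, -0.117, 0.0], [0.0, 0.0, -1.0]]
ft_force: [-2.0, -0.0, 5.7]
gripper_width: 0.0622
grip_force: 25.0
```

Contact came at exactly the expected height, so the tin is seated. Releasing slowly, then lifting.

Request:
{"op": "servo_tool", "data": {
  "xyz": [
    [0, 0, 0],
    [0, 0, 0],
    [0, 0, 0],
    [0, 0, 0]
  ],
  "rot": [
    [0, 0, 0],
    [0, 0, 0],
    [0, 0, 0],
    [0, 0, 0]
  ],
  "grip": 0.95
}}

```text
clock: 11.15
ee_pos: [0.5414, -0.0638, 0.1336]
tool_rot: [[0.117, 0.993, 0.0], [0.993, -0.117, 0.0], [0.0, 0.0, -1.0]]
ft_force: [0.5, 0.3, 0.3]
gripper_width: 0.0838
grip_force: 0.0
```

Request:
{"op": "servo_tool", "data": {
  "xyz": [
    [0, 0, -0.04],
    [0, 0, -0.12],
    [0, 0, -0.25],
    [0, 0, -0.4],
    [0, 0, -0.5]
  ],
  "rot": [
    [0, 0, 0],
    [0, 0, 0],
    [0, 0, 0],
    [0, 0, 0],
    [0, 0, 0]
  ]
}}

```text
clock: 11.65
ee_pos: [0.542, -0.064, 0.2361]
tool_rot: [[0.117, 0.993, 0.002], [0.993, -0.117, -0.0], [0.0, 0.002, -1.0]]
ft_force: [0.7, -0.1, -0.1]
gripper_width: 0.0843
grip_force: 0.0
```

Run:
```python
from h import *
np.set_printoptions(precision=4,suppress=True)
go([.482,-.284,.2],-15)
im=arm.get_image('scene'); P,_=pts(im,im['z_map']>0)
m=(np.hypot(P[:,0]-.541,P[:,1]+.064)<.042)&(P[:,2]>.14)&(P[:,2]<.17); Q=P[m]
print(len(Q),cv2.minEnclosingCircle(Q[:,:2].astype(np.float32)),np.percentile(Q[:,2],[5,50,95]))
cv2.imwrite('pics/s2.png',cv2.resize(im['color'][180:320,210:340],None,fx=4,fy=4,interpolation=cv2.INTER_CUBIC))
```

```text
t 11.65 xyz [-1.128 -0.17   0.18 ] rot [ 0.0008 -0.0001  0.0461] F [ 0.7 -0.1 -0.1] j [-0.01  0.59  0.06  1.82 -0.05  0.73 -0.03] w 0.0843 ee [ 0.542  -0.064   0.2361]
532 ((0.5404025316238403, -0.06121155619621277), 0.03346356749534607) [0.1443 0.1552 0.1583]
```

View pics/s2.png

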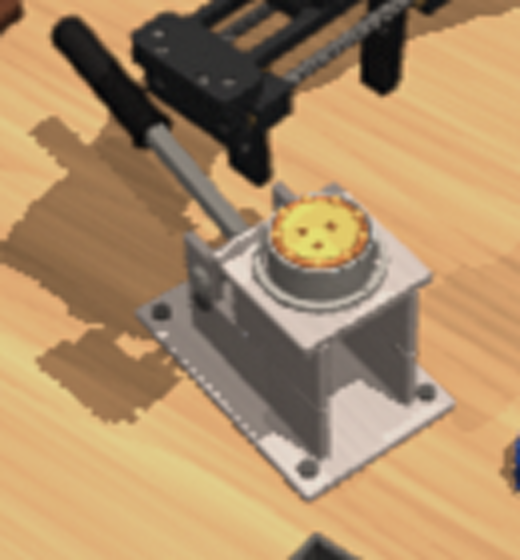

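The tin sits level inside the locating ring (crop centre about (320,245)). Moving above the lever handle with the fingers shut.

Request:
{"op": "servo_tool", "data": {
  "xyz": [
    [-0.18, -0.03, 0],
    [-0.4, -0.06, 0],
    [-0.62, -0.095, 0],
    [-0.84, -0.125, 0],
    [-1.0, -0.15, 0]
  ],
  "rot": [
    [0, 0, 0.01],
    [0, 0, 0.018],
    [0, 0, 0.026],
    [0, 0, 0.036],
    [0, 0, 0.046]
  ],
  "grip": 0
}}

```text
clock: 12.2
ee_pos: [0.4867, -0.2623, 0.2339]
tool_rot: [[0.263, 0.965, -0.0], [0.965, -0.263, -0.001], [-0.001, 0.0, -1.0]]
ft_force: [0.5, 0.1, -0.4]
gripper_width: 0.0456
grip_force: 0.0
```

Request:
{"op": "servo_tool", "data": {
  "xyz": [
    [-0.12, -0.02, 0.05],
    [-0.12, -0.02, 0.15],
    [-0.12, -0.02, 0.2],
    [-0.12, -0.02, 0.2],
    [-0.12, -0.02, 0.2]
  ],
  "rot": [
    [0, 0, 0],
    [0, 0, 0],
    [0, 0, 0],
    [0, 0, 0],
    [0, 0, 0]
  ]
}}

```text
clock: 12.7
ee_pos: [0.4787, -0.2803, 0.1939]
tool_rot: [[0.257, 0.966, 0.0], [0.966, -0.257, 0.001], [0.001, 0.0, -1.0]]
ft_force: [1.5, -1.0, -0.2]
gripper_width: 0.0058
grip_force: 0.0
```

Request:
{"op": "servo_tool", "data": {
  "xyz": [
    [0, 0, 0],
    [0, 0, 0],
    [0, 0, 0]
  ],
  "rot": [
    [0, 0, 0],
    [0, 0, 0],
    [0, 0, 0]
  ]
}}

```text
clock: 13.0
ee_pos: [0.4786, -0.281, 0.1942]
tool_rot: [[0.258, 0.966, 0.001], [0.966, -0.258, -0.0], [-0.0, 0.001, -1.0]]
ft_force: [-0.1, 1.0, -0.6]
gripper_width: 0.0002
grip_force: 0.0
```

Run:
```python
from h import *
np.set_printoptions(precision=4,suppress=True)
go([.4825,-.284,.125],-15)
im=arm.get_image('scene'); P,_=pts(im,im['z_map']>0)
m=(P[:,1]<-.235)&(P[:,1]>-.34)&(P[:,2]>.07)&(P[:,2]<.14)&(P[:,0]>.44)&(P[:,0]<.53); Q=P[m]
print(len(Q),Q.min(0),Q.max(0),cv2.fitLine(Q[:,:2].astype(np.float32),cv2.DIST_HUBER,0,.01,.01).ravel())
cv2.imwrite('pics/s3.png',cv2.resize(im['color'][150:310,190:350],None,fx=3.5,fy=3.5,interpolation=cv2.INTER_CUBIC))
```

```text
t 13.0 xyz [-0.009  0.023  0.346] rot [0.0003 0.     0.0003] F [-0.1  1.  -0.6] j [ 0.41  0.66  0.07  1.84 -0.07  0.65  0.25] w 0.0002 ee [ 0.4786 -0.281   0.1942]
326 [ 0.4594 -0.3289  0.0882] [ 0.5088 -0.2352  0.1267] [ 0.2838  0.9589  0.4893 -0.2772]
```

View pics/s3.png

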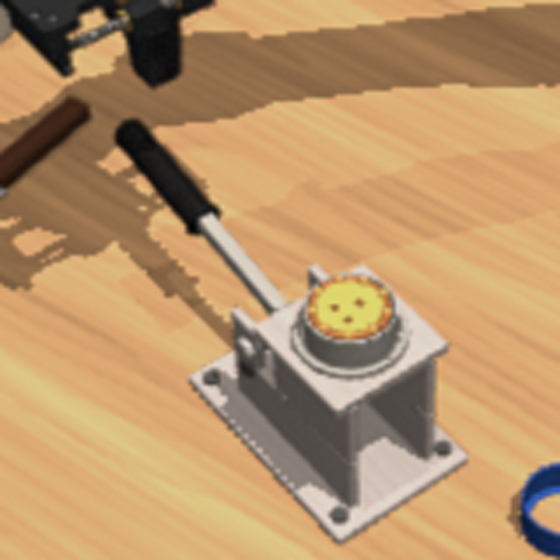

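The closed fingers are behind the handle in this view, which runs from (130,130) to (200,225) in the crop. The tin is still seated. Descending onto the handle.

Request:
{"op": "servo_tool", "data": {
  "xyz": [
    [-0.009, 0.018, 0.1],
    [-0.009, 0.018, 0.2],
    [-0.009, 0.018, 0.29],
    [-0.009, 0.018, 0.33],
    [-0.009, 0.018, 0.35]
  ],
  "rot": [
    [0, 0, 0],
    [0, 0, 0],
    [0, 0, 0],
    [0, 0, 0],
    [0, 0, 0]
  ],
  "squeeze": 30
}}

```text
clock: 13.55
ee_pos: [0.481, -0.2836, 0.1232]
tool_rot: [[0.258, 0.966, -0.001], [0.966, -0.258, 0.0], [0.0, -0.001, -1.0]]
ft_force: [-0.3, -1.1, 0.8]
gripper_width: 0.0004
grip_force: 0.0
```

Request:
{"op": "servo_tool", "data": {
  "xyz": [
    [0, 0, 0.02],
    [0, 0, 0.05],
    [0, 0, 0.08],
    [0, 0, 0.11],
    [0, 0, 0.13]
  ],
  "rot": [
    [0, 0, 0],
    [0, 0, 0],
    [0, 0, 0],
    [0, 0, 0],
    [0, 0, 0]
  ]
}}

```text
clock: 14.05
ee_pos: [0.4814, -0.2865, 0.0984]
tool_rot: [[0.26, 0.966, 0.002], [0.966, -0.26, -0.004], [-0.003, 0.003, -1.0]]
ft_force: [-2.0, -4.4, 6.9]
gripper_width: 0.0005
grip_force: 3.3
```

Request:
{"op": "servo_tool", "data": {
  "xyz": [
    [0, 0, 0.025],
    [0, 0, 0.05],
    [0, 0, 0.08],
    [0, 0, 0.11],
    [0, 0, 0.14]
  ],
  "rot": [
    [0, 0, 0],
    [0, 0, 0],
    [0, 0, 0],
    [0, 0, 0],
    [0, 0, 0]
  ]
}}

```text
clock: 14.55
ee_pos: [0.4812, -0.2878, 0.071]
tool_rot: [[0.261, 0.965, 0.002], [0.965, -0.261, -0.006], [-0.005, 0.004, -1.0]]
ft_force: [-2.6, -5.1, 10.4]
gripper_width: 0.0
grip_force: 5.5
```

Request:
{"op": "servo_tool", "data": {
  "xyz": [
    [0, 0, 0.01],
    [0, 0, 0.02],
    [0, 0, 0.03],
    [0, 0, 0.03]
  ],
  "rot": [
    [0, 0, 0],
    [0, 0, 0],
    [0, 0, 0],
    [0, 0, 0]
  ]
}}

```text
clock: 14.95
ee_pos: [0.4812, -0.2876, 0.0651]
tool_rot: [[0.261, 0.965, 0.002], [0.965, -0.261, -0.005], [-0.005, 0.003, -1.0]]
ft_force: [-2.5, -4.8, 10.5]
gripper_width: 0.0002
grip_force: 5.7
```

Request:
{"op": "servo_tool", "data": {
  "xyz": [
    [0, 0, 0.008],
    [0, 0, 0.016],
    [0, 0, 0.024],
    [0, 0, 0.024]
  ],
  "rot": [
    [0, 0, 0],
    [0, 0, 0],
    [0, 0, 0],
    [0, 0, 0]
  ]
}}

```text
clock: 15.35
ee_pos: [0.4813, -0.2874, 0.061]
tool_rot: [[0.261, 0.965, 0.003], [0.965, -0.261, -0.005], [-0.004, 0.004, -1.0]]
ft_force: [-4.2, -3.2, 16.4]
gripper_width: 0.0003
grip_force: 8.4
```

Request:
{"op": "servo_tool", "data": {
  "xyz": [
    [0, 0, 0.008],
    [0, 0, 0.015],
    [0, 0, 0.015],
    [0, 0, 0.015]
  ],
  "rot": [
    [0, 0, 0],
    [0, 0, 0],
    [0, 0, 0],
    [0, 0, 0]
  ]
}}

```text
clock: 15.75
ee_pos: [0.4814, -0.2874, 0.06]
tool_rot: [[0.261, 0.965, 0.003], [0.965, -0.261, -0.005], [-0.004, 0.005, -1.0]]
ft_force: [-6.9, -2.0, 34.2]
gripper_width: 0.0007
grip_force: 17.2
```

The stop is reached: the force rises steeply at z = 0.060. I'll ease off by 1 mm and check the tart.

Request:
{"op": "servo_tool", "data": {
  "xyz": [
    [0, 0, -0.005],
    [0, 0, -0.005],
    [0, 0, -0.005]
  ],
  "rot": [
    [0, 0, 0],
    [0, 0, 0],
    [0, 0, 0]
  ]
}}

```text
clock: 16.05
ee_pos: [0.4813, -0.2875, 0.0604]
tool_rot: [[0.261, 0.965, 0.003], [0.965, -0.261, -0.005], [-0.004, 0.004, -1.0]]
ft_force: [-5.9, -2.9, 27.4]
gripper_width: 0.0008
grip_force: 14.1
```

Run:
```python
from h import *
np.set_printoptions(precision=4,suppress=True)
go([.482,-.284,.06],-15)
im=arm.get_image('scene'); P,_=pts(im,im['z_map']>0)
m=(np.hypot(P[:,0]-.541,P[:,1]+.064)<.042)&(P[:,2]>.14)&(P[:,2]<.2); Q=P[m]
print(len(Q),np.percentile(Q[:,2],[5,50,95]))
cv2.imwrite('pics/s4.png',cv2.resize(im['color'][150:310,190:350],None,fx=3.5,fy=3.5,interpolation=cv2.INTER_CUBIC))
```

```text
t 16.05 xyz [ 0.018 -0.001  0.002] rot [ 0.0014  0.0014 -0.0008] F [-5.9 -2.9 27.4] j [ 0.43  0.88  0.04  1.9  -0.08  0.36  0.26] w 0.0008 ee [ 0.4813 -0.2875  0.0604]
654 [0.1449 0.1736 0.1783]
```

View pics/s4.png

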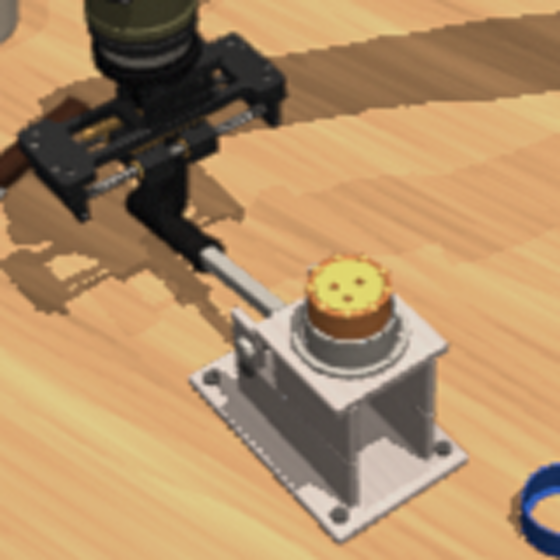

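The tart stands about 20 mm out of the tin (top moved from 0.155 to 0.174 m, crop (348,290)). The tin is still down in its ring, and the lever is held at its stop at 27 N.

```bash
python3 -c "
from cell import arm
print(arm.job_done())"
```

```text
the job is handed in; nothing more can be done
None
```

The tart is in the stand's seat and lifted about 20 mm out of its tin, with the lever held at its stop at about 27 N; I handed the job in at about 16 s, but no verdict was shown.

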